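# Reload the spring-loaded cassette dispenser

### The arm

A 6-joint arm with a two-finger parallel gripper is mounted at the origin on a cart in front of the work surface, level with it; the furniture and walls round the work are solid. World frame = base frame: x ahead of the robot, y to its left, z up, the work surface at z = 0. Lengths are in m, angles in rad, forces in N, time in s.
With the tool pointing down it reaches from about 0.35 to 0.975 m from the base axis. Payload 7.1 kg.
Tool frame: the origin (TCP) lies at the very end of the fingers, on their centre line; the grasp point (between the pads) lies 19 mm behind it; z points along the fingers, y is the direction in which the jaws open and shut (so a half turn about z gives the same grasp; the last joint's range is limited). The gripper opens to 88 mm and grips with 3 to 60 N. Pads are 20 mm wide; open, the fingers measure 115 mm over their backs; the gripper's body (75 mm by 178 mm) begins 61 mm behind the grasp point.
Start: joints at [1.28, 0.423, 1.63, -0, 1.089, -0.019], TCP at [0.168, 0.602, 0.184] pointing down, gripper open.
Joint ranges: [-3, 3], [-0.9, 2.11], [0.09, 2.58], [-1.31, 4.45], [0.11, 2.69], [-2.54, 2.54]. Speed limits (rad/s): [2.39, 2.39, 3.01, 3.14, 3.14, 3.14].

### API

Orientations are given as a unit quaternion [w, x, y, z].
In Python, from plant import manip, vision gives the robot as it stands.
- The arm moves only by the tool play_rows, never from a script. Its argument "moves" is text: rows parted by semicolons, each of 6 numbers parted by spaces: the shift along the tool's x, y, z in cm, then the turn, a rotation vector about the tool's x, y, z in rad. In form: tx ty tz wx wy wz; .... A call has 1 to 20 rows; each row is the pose to reach, as a shift and turn from the pose commanded when the call began, along the tool's axes at that moment; what a row does not reach only later rows make up. A row lasts 1/8 s, in which the tool goes at most 62.5 mm and 10.7 degrees, less where a joint would pass 70% of its speed; a pose out of reach is approached as far as the arm can. A call with a gripper value outside its range is refused whole. "jaw" is the finger opening in cm, from 0 to 8.78, set as the call begins (left out, the last holds). The fingers move at their own pace and stop on an object; "newtons" is the grip in N (left out, the last holds). Time passes only in rows, so rows that repeat a pose let the fingers close. It gives the time, the measured TCP pose, the force and the opening at its end, in the units of the state.
- manip.get_obs(): the state, without advancing time (a new reading comes with each control period).
- vision.capture(name): name is "side" or "top" or "wrist"; returns a dict with "image" (384x512x3 uint8, blue, green, red), "depth" (384x512 float32, m along the optical axis (not along the pixel's ray), 0 where there is no reading), "mtx" (3x3 intrinsics, pixels), "eye" and "orientation" of the camera in the world; the wrist camera has in their place "hand_eye" (4x4, takes a point from camera to tool coordinates, whose origin is the TCP and whose axes are the flange's). Camera axes: x right, y down, z forward; pixel columns grow to the right and rows downward; lengths in m; the calibration is good to about 2 mm. The wrist camera is an equidistant fisheye: a pixel r from the principal point sees the ray r / f radians off the axis. A picture is of the moment at which its call begins: read the wrist's pose just before it.
- manip.close_job(): hands the job in, once; it reports no verdict.
The state is a dict: "time_s": time; "joint_positions": joint angles; "qd": joint speeds; "tau": joint torques, N m; "tcp_pos": TCP position; "tcp_rot": TCP orientation; "force": force on the tool from outside, world axes, zero at the start; "ft_torque": the same for the moment, N m; "gripper_width": opening from 0.0 (shut) to 1.0 (fully open).
Only numpy, scipy, OpenCV 4.12 (cv2) and the standard library are available. Lean on these libraries where they do the work, as an engineer would, in place of code of your own. Each camera call takes 0.05 s, during which the arm holds its last target. There are 200 camera calls.

### The job

The white spring-loaded dispenser already holds one blue instrument cassette. Lay the loose blue cassette on top of it, lined up between the dispenser's end guides, and push it straight down against the spring until both green catches have snapped over it and hold it down, then let go. Leave the orange cassette where it lies.

Things in the scene. Friction and masses are not known exactly. Their poses are not given: they have to be found in the camera images.
- blue_cassette_center (a point): Centre of the loose blue cassette: closed rigid box 50 (its x) x 120 (its y) x 30 mm (z) high, about 90 g, blank white label on top. It lies flat on the worktop, this point 15 mm up. Either way round along y is good. Grip it across the 50 mm width at mid-length; it can be pressed down while so held, or from above on its label.
- orange_cassette_center (a point): Centre of the orange cassette, of the same size and shape as the blue one, flat on the worktop. Not to be moved.
- dispenser: White dispenser, fixed, long axis y; origin: centre of its underside on the worktop, z up. Base 96x200x12 mm. Corner guides (|y| 48-66, |x| to 31) leave a 54x124 mm well, upright to z=115, flared outwards 8 mm up to z=131; -x and +x sides open between them. Green sprung catch at each end: reaches 7 mm into the well, flat underside z=95, sloped top to z=114. The loaded cassette's top is at z=95.
- platform (a joint): Sprung platform under the pile, m, growing downwards: 0 with one cassette under the catches, 0.030 with two, limit 0.040. 60 N/m, 3.6 N at 0. A cassette pushed down (2 to 8 N) spreads the catches; they snap over it once its top is below z=95 of the dispenser: push it about 5 mm lower, then let go; its centre then stays at z=80. Stopped short, it is pushed up again.
Not all that is in view belongs to the job. Leave any yellow look-alike of the part that bears blue_cassette_center alone.

How it is judged:
At the end, for the whole second after the job is handed in: The blue cassette rests level (7 degrees) on the one already in the dispenser, under both catches: centre 74 to 85 mm above the dispenser's underside, within 10 mm of its axis in x and y, within 10 degrees of its long axis; platform sunk to 0.024 to 0.036 m (z of blue_cassette_center in the frame of dispenser between 0.074 and 0.085 m and x of blue_cassette_center in the frame of dispenser between -0.01 and 0.01 m and y of blue_cassette_center in the frame of dispenser between -0.01 and 0.01 m and angle between the y axis of blue_cassette_center and the y axis of dispenser, either way round below 0.175 rad and angle between blue_cassette_center's own z axis and vertical below 0.12 rad and value of joint platform between 0.024 and 0.036 m and linear speed of blue_cassette below 0.02 m/s); the robot touches nothing.
It fails at once if the orange cassette is moved by more than 20 mm (distance of orange_cassette_center from where it was at the start of the episode above 0.02 m).
It also fails if it takes over 37 s, if anything falls off the work surface, if the arm or the gripper's body presses on something with over 40 N, if the wrist force passes 120 N, or if a joint passes its speed limit or range.

## Working session

There is one attempt and no reset: what is moved stays moved. The work goes in short steps, Python scripts to look and compute and a tool call to move; the robot and the scene stay as the last step left them, time stands still between calls to the robot, and variables do not carry over. Pictures are saved under pics/ and viewed, about 8 in all and at most 12, crops included, and the job is handed in when it is done.

Besides the shell and the picture viewer there is one more tool, called after "Call:" by a JSON object that holds its "fn" and its "kwargs". play_rows: Moves the arm, as the interface text tells. Its arguments: {"type":"object","properties":{"moves":{"type":"string"},"jaw":{"type":"number"},"newtons":{"type":"number"}},"required":["moves"]}

```bash
mkdir -p pics; cat > h.py <<'E'
import numpy as np,cv2
from scipy.spatial.transform import Rotation as R
from plant import manip,vision
def rot(q): q=np.array(q).ravel(); return R.from_quat(np.r_[q[1:],q[0]]).as_matrix()
def ori(o):
    o=np.array(o); return o if o.shape==(3,3) else rot(o)
def cloud(c):
    d=c['depth'];v,u=np.indices(d.shape);K=c['mtx']
    p=np.stack([(u-K[0,2])/K[0,0]*d,(v-K[1,2])/K[1,1]*d,d],-1)
    return p@ori(c['orientation']).T+np.array(c['eye'])
E
python3 - <<'E'
from h import *
print(manip.get_obs())
for n in('top','side'):
    c=vision.capture(n);np.savez('pics/%s0.npz'%n,**c)
    cv2.imwrite('pics/%s0.png'%n,cv2.resize(c['image'],(800,600)))
    print(n,c['mtx'],c['eye'],c['orientation'])
E
```

```text
{'time_s': 0.0, 'joint_positions': array([ 1.28001408e+00,  4.23825913e-01,  1.63065464e+00, -3.01777333e-05,
        1.08858087e+00, -1.90275467e-02]), 'qd': array([ 0.0004594 , -0.00178283,  0.00077231,  0.00160156, -0.00065265,
       -0.00199978]), 'tau': array([-2.57298670e-03, -5.44618285e+01, -2.73658919e+01,  6.42248732e-02,
        2.27102812e-02, -1.33359408e-04]), 'tcp_pos': array([0.16759614, 0.60150016, 0.18352494]), 'tcp_rot': array([-1.00102004e-04,  1.35452647e-01,  9.90783549e-01, -7.27651513e-04]), 'force': array([-0.3648112 ,  0.62802758,  0.07172483]), 'ft_torque': array([-0.02251793,  0.00647135, -0.02812297]), 'gripper_width': 0.9996972804573394}
top [[381.5020186    0.         255.52759077]
 [  0.         381.5020186  193.67449022]
 [  0.           0.           1.        ]] [ 0.36980941 -0.06653302  1.02293557] [-0.04253918  0.70913329 -0.70146212  0.05719519]
side [[446.24337819   0.         250.79271147]
 [  0.         446.24337819 190.14278662]
 [  0.           0.           1.        ]] [ 0.46360717 -1.13429555  0.90934472] [-0.43059922  0.90239134 -0.01570813  0.0052377 ]
```

View pics/top0.png

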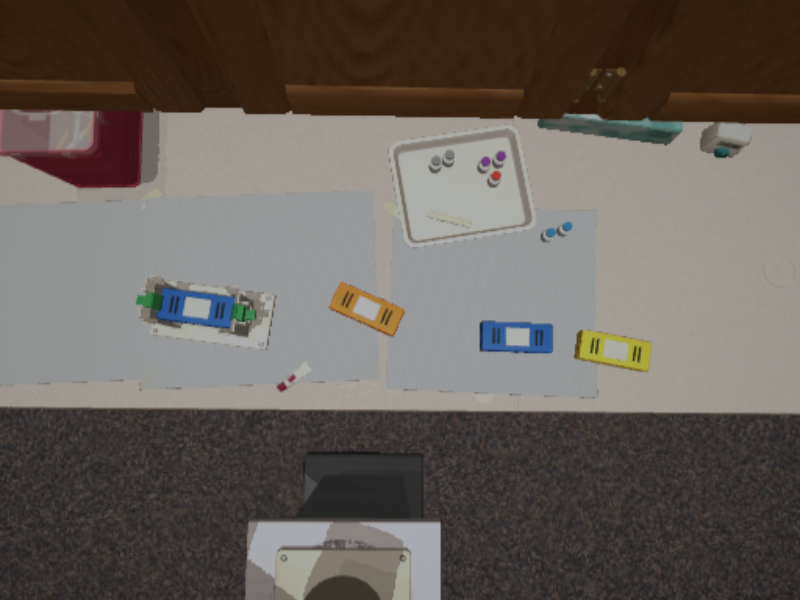

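View pics/side0.png

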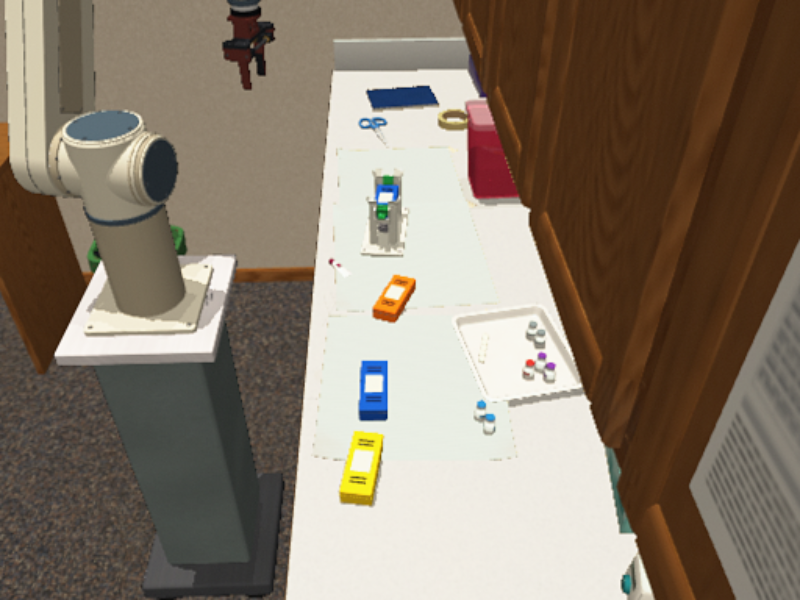

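The loose blue cassette is at about (517,337) in the top picture. The other candidates are the yellow one at (613,350), the orange one at (367,308), and the blue one already loaded in the dispenser at (197,308). Only (517,337) is both blue and lying loose on the worktop. I'll measure it and confirm in a crop.

```bash
python3 - <<'E'
from h import *
out=[]
for n in('top','side'):
    c=dict(np.load('pics/%s0.npz'%n));P=cloud(c);hsv=cv2.cvtColor(c['image'],cv2.COLOR_BGR2HSV)
    for nm,lo,hi in(('blue',100,125),('orange',8,18),('yellow',24,34),('green',50,75)):
        m=((hsv[...,0]>=lo)&(hsv[...,0]<=hi)&(hsv[...,1]>150)&(hsv[...,2]>60)).astype('uint8')
        k,l,s,_=cv2.connectedComponentsWithStats(m)
        for i in range(1,k):
            if s[i,4]<40: continue
            q=P[(l==i)&(c['depth']>0)]
            if not len(q): continue
            if q[:,2].max()>.3: continue
            zt=np.percentile(q[:,2],90);t=q[abs(q[:,2]-zt)<.006]
            r=cv2.minAreaRect((t[:,:2]*1000).astype('float32'))
            print(n,nm,s[i],'ztop',zt.round(4),'mean',t.mean(0).round(3),'rect',np.round(r[0],1),np.round(r[1],1),round(r[2],1))
    if n=='top':
        # dispenser base: points z~12mm near, white
        for a,b in((.006,.018),(.09,.1),(.105,.14)):
            m=(P[...,2]>a)&(P[...,2]<b)&(P[...,1]>.05)&(P[...,1]<.42)&(P[...,0]>.15)&(P[...,0]<.5)
            k,l,s,cc=cv2.connectedComponentsWithStats(m.astype('uint8'))
            for i in range(1,k):
                if s[i,4]>30:
                    q=P[l==i];r=cv2.minAreaRect((q[:,:2]*1000).astype('float32'))
                    print('z',a,s[i],np.round(r[0],1),np.round(r[1],1),round(r[2],1), q.mean(0).round(3))
        im=c['image']
        a=cv2.resize(im[165:245,80:180],(800,600)[0:2] and (700,560),interpolation=2);cv2.imwrite('pics/disp.png',a)
        cv2.imwrite('pics/loose.png',cv2.resize(im[170:260,200:430],(800,313),interpolation=2))
E
```

```text
top blue [101 184  49  26 613] ztop 0.0964 mean [0.49  0.233 0.094] rect [490.7 233.3] [114.6  48.7] 82.8
top blue [308 206  45  20 554] ztop 0.0313 mean [ 0.455 -0.283  0.029] rect [ 455.7 -282.5] [117.1  47. ] 88.3
top orange [211 181  48  34 450] ztop 0.0316 mean [ 0.506 -0.027  0.029] rect [501.2 -30.8] [118.9  48.6] 66.9
top yellow [369 212  48  26 588] ztop 0.0314 mean [ 0.435 -0.448  0.029] rect [ 435.7 -448.7] [120.3  47.8] 79.9
top green [ 95 189   9   9  58] ztop 0.1142 mean [0.497 0.293 0.113] rect [497.2 293.3] [ 7.8 18.8] 72.3
z 0.006 [ 96 198  79  26 830] [468.  232.9] [204.2  67.1] 89.0 [0.46  0.214 0.011]
z 0.006 [ 89 236  16  14 115] [381.3 327.7] [33.9 36.4] 5.4 [0.377 0.332 0.009]
z 0.006 [177 238  17  13  81] [380.3  97.9] [14.7 44.5] 35.8 [0.379 0.099 0.01 ]
z 0.09 [ 98 193  52  17 666] [483.4 236.1] [120.8  39.2] 86.5 [0.483 0.232 0.095]
z 0.105 [ 88 192  15  16 143] [479. 299.] [41.5 26.7] 12.5 [0.48  0.297 0.118]
z 0.105 [139 192  21  22 156] [472.2 163.6] [29.6 59.8] 70.2 [0.474 0.165 0.116]
side blue [235  55  45  14 446] ztop 0.0135 mean [0.556 0.99  0.011]
[... 223 characters left out ...]
249.5] [90.2 47.8] 84.5
side blue [230 231  18  38 516] ztop 0.0308 mean [ 0.456 -0.292  0.029] rect [ 455.1 -286.5] [122.1  45.1] 88.5
side orange [   0   79   60  160 4602] ztop -0.3272 mean [-0.762  0.94  -0.327] rect [-762.   940.3] [ 20.5 204.3] 2.0
side orange [150 171  51  10 415] ztop -0.8518 mean [ 0.05   1.245 -0.852] rect [  40.4 1244.8] [317.3  39.5] 0.8
side orange [239 176  27  30 408] ztop 0.0301 mean [ 0.5   -0.039  0.028] rect [501.6 -32.1] [126.3  49.2] 65.8
side yellow [217 276  28  44 609] ztop 0.0308 mean [ 0.435 -0.455  0.029] rect [ 435.5 -449.5] [121.3  48. ] 79.6
side green [241 131   7   9  53] ztop 0.1109 mean [0.481 0.162 0.109] rect [481.5 162.1] [23.9 19.5] 79.3
```

View pics/disp.png

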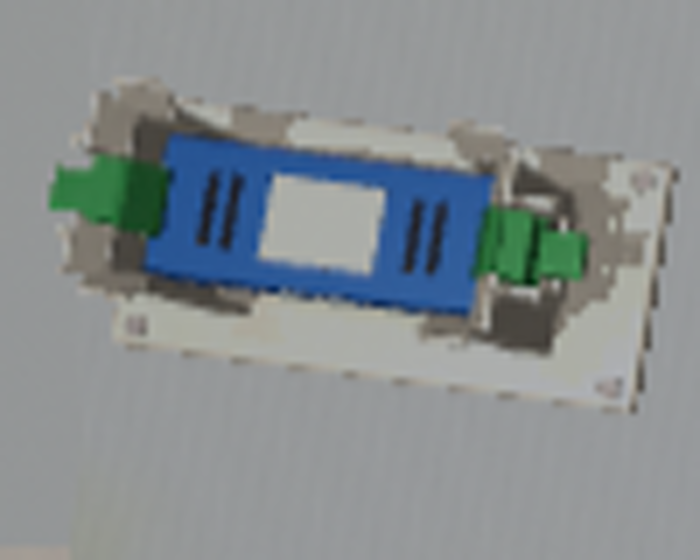

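View pics/loose.png

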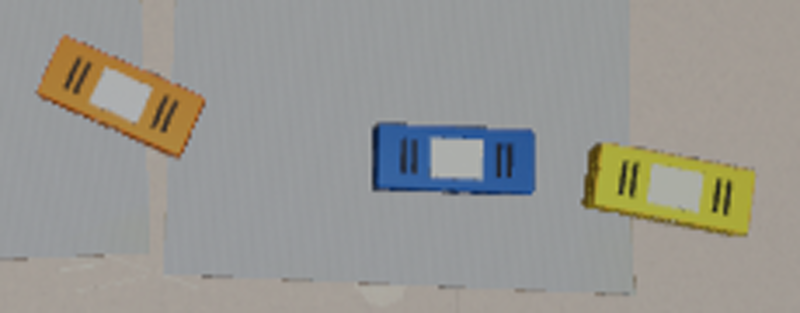

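The crop confirms it: the blue cassette in the middle is loose on the worktop, orange is to its left and yellow to its right. In the dispenser crop, the base corners are at about (115,345), (632,410) and (678,168), and the label centre is at (321,224). Next I'll work out the dispenser pose, the cabinet clearance and the first move.

```bash
cat >> h.py <<'E'
def onplane(c,u,v,z):
    K=c['mtx'];r=ori(c['orientation'])@np.array([(u-K[0,2])/K[0,0],(v-K[1,2])/K[1,1],1]);e=np.array(c['eye'])
    return e+r*(z-e[2])/r[2]
def toolR(yaw): # jaw (tool y) along world angle yaw, tool z down
    y=np.array([np.cos(yaw),np.sin(yaw),0]);z=np.array([0,0,-1.]);return np.stack([np.cross(y,z),y,z],1)
def move(p,yaw,frm=None):
    o=manip.get_obs() if frm is None else None
    p0,R0=(o['tcp_pos'],rot(o['tcp_rot'])) if o else (np.array(frm[0]),toolR(frm[1]))
    print('shift cm',(R0.T@(np.array(p)-p0)*100).round(2),'rotvec',R.from_matrix(R0.T@toolR(yaw)).as_rotvec().round(3))
E
python3 - <<'E'
from h import *
c=dict(np.load('pics/top0.npz'));f=lambda x,y,z:onplane(c,80+(x+.5)/7-.5,165+(y+.5)/7-.5,z)
A=f(115,345,.012);B=f(632,410,.012);C=f(678,168,.012)
print(A,B,C,'len',np.linalg.norm(A-B),np.linalg.norm(B-C),'ctr',(A+C)/2,'yaw',np.degrees(np.arctan2(*(A-B)[:2])), np.degrees(np.arctan2((C-B)[1],(C-B)[0])))
print('label',f(321,224,.095))
# blue top corners of loaded
for x,y in((165,135),(495,180),(470,315),(145,268)): print(f(x,y,.095))
P=cloud(c)
m=(P[...,2]>.25)&(c['depth']>0)&(P[...,0]>.3);q=P[m];print('cab minx',np.percentile(q[:,0],1),'z',np.percentile(q[:,2],[1,50,99]))
s=dict(np.load('pics/side0.npz'));P=cloud(s);m=(P[...,2]>.2)&(P[...,0]>.3)&(s['depth']>0);q=P[m]
print('side',np.percentile(q[:,0],[.1,1,5]),np.percentile(q[:,2],[1,5,50]))
move([.49,.2,.27],np.radians(30)); move([.456,-.283,.15],np.radians(-1.7),([.49,.2,.27],np.radians(30)))
move([.456,-.283,.15],np.radians(-1.7))
E
```

```text
[0.45471364 0.33280569 0.012     ] [0.43237053 0.13820775 0.012     ] [0.52474894 0.12450382 0.012     ] len 0.19587642784915113 0.09338934460120218 ctr [0.48973129 0.22865475 0.012     ] yaw 6.549836665923721 -8.438039201546651
label [0.49073841 0.23179458 0.095     ]
[0.52142201 0.2876811  0.095     ]
[0.50697844 0.17231913 0.095     ]
[0.45954105 0.17867068 0.095     ]
[0.47461058 0.29151689 0.095     ]
cab minx 0.6781567011452568 z [0.37361533 0.48462452 0.58048685]
side [0.3495888  0.67413327 0.67478096] [0.2194385  0.39849914 0.59115212]
shift cm [-41.83 -30.04  -8.6 ] rotvec [-0.001  0.001  0.775]
shift cm [-40.13 -27.09  12.  ] rotvec [0.    0.    0.553]
shift cm [-51.53 -77.46   3.47] rotvec [-1.000e-03  1.000e-03  1.329e+00]
```

Call:
{"fn": "play_rows", "kwargs": {"moves": "-42 -30 -8.6 0 0 0.775;-42 -30 -8.6 0 0 0.775;-42 -30 -8.6 0 0 0.775;-42 -30 -8.6 0 0 0.775;-42 -30 -8.6 0 0 0.775;-42 -30 -8.6 0 0 0.775;-42 -30 -8.6 0 0 0.775;-42 -30 -8.6 0 0 0.775;-42 -30 -8.6 0 0 0.775;-42 -30 -8.6 0 0 0.775;-42 -30 -8.6 0 0 0.775", "jaw": 8.78}}

```text
time_s: 1.48
tcp_pos: [0.4911, 0.2006, 0.2698]
tcp_rot: [-0.0, 0.5, 0.866, -0.0]
force: [0.2, 0.5, 0.1]
gripper_width: 1.0
```

```bash
python3 - <<'E'
from h import *
o=manip.get_obs();print(o['time_s'],o['tcp_pos'],o['joint_positions'])
c=vision.capture('wrist');np.savez('pics/w1.npz',p=o['tcp_pos'],q=o['tcp_rot'],**c)
cv2.imwrite('pics/w1.png',cv2.resize(c['image'],(800,600),interpolation=2));print(c['mtx'],c['hand_eye'])
move([.456,-.283,.15],np.radians(-1.7))
E
```

```text
1.475 [0.49107851 0.20061676 0.26977823] [ 3.65219281e-01  1.90445895e-01  1.75010142e+00  2.90948166e-04
  1.20212056e+00 -1.58929151e-01]
[[297.31863964   0.         259.12291822]
 [  0.         297.31863964 190.20308292]
 [  0.           0.           1.        ]] [[ 6.06526444e-04 -9.64913085e-01 -2.62568791e-01  7.23789742e-02]
 [ 9.99999707e-01  4.62788507e-04  6.09271118e-04 -8.91375547e-04]
 [-4.66379856e-04 -2.62569084e-01  9.64913084e-01 -2.00321869e-01]
 [ 0.00000000e+00  0.00000000e+00  0.00000000e+00  1.00000000e+00]]
shift cm [-40.13 -27.26  11.99] rotvec [-0.001 -0.     0.555]
```

View pics/w1.png

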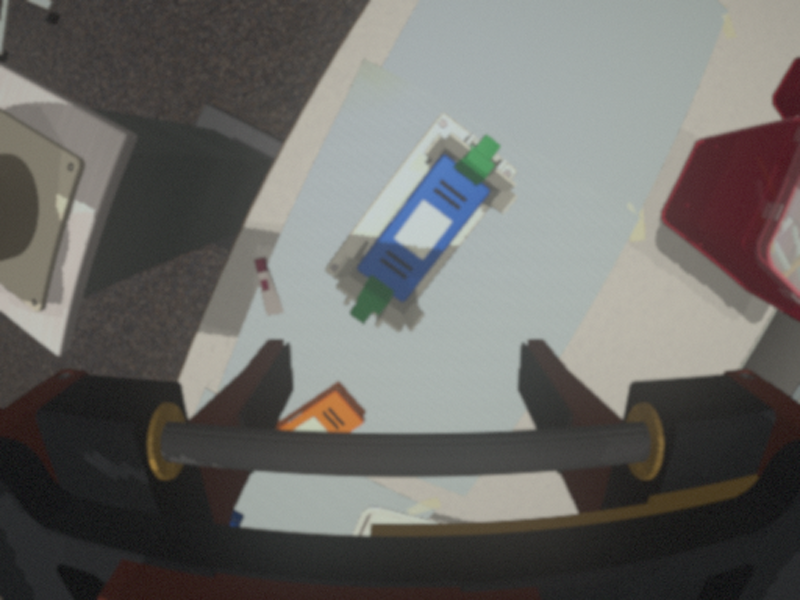

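The wrist view shows the dispenser from above: the label is at (424,230) and the catches at (478,160) and (371,299). I'll measure the dispenser from its depth and colours here.

```bash
cat >> h.py <<'E'
def wcloud(c,p,q):
    d=c['depth'];K=c['mtx'];v,u=np.indices(d.shape);x=u-K[0,2];y=v-K[1,2];r=np.hypot(x,y)+1e-9
    t=r/K[0,0];s=np.tan(t)/r*d
    P=np.stack([x*s,y*s,d],-1);H=c['hand_eye'];P=P@H[:3,:3].T+H[:3,3];return P@rot(q).T+p
E
python3 - <<'E'
from h import *
c=dict(np.load('pics/w1.npz'));P=wcloud(c,c['p'],c['q']);hsv=cv2.cvtColor(c['image'],cv2.COLOR_BGR2HSV)
v,u=np.indices(c['depth'].shape);box=(u>195)&(u<345)&(v>65)&(v<225)&(c['depth']>0)
def rep(n,m):
    q=P[m&box];r=cv2.minAreaRect((q[:,:2]*1000).astype('float32'));print(n,m[box].sum(),np.round(r[0],1),np.round(r[1],1),round(r[2],1),'mean',q.mean(0).round(4))
H,S=hsv[...,0],hsv[...,1];Z=P[...,2]
rep('blue',(H>100)&(H<125)&(S>130)&(Z>.085)&(Z<.105))
g=(H>50)&(H<75)&(S>120);rep('g1',g&(v<150));rep('g2',g&(v>150))
rep('guides',(Z>.11)&(Z<.145)&~g);rep('gtop',(Z>.122)&(Z<.145)&~g)
rep('base',(Z>.006)&(Z<.02))
print(P[int(230*.64),int(424*.64)])
for a in(-7.2,):
    a=np.radians(a);ax=np.array([np.cos(a),np.sin(a)]);ay=np.array([-ax[1],ax[0]])
    for n,m in(('guide',(Z>.10)&(Z<.145)&~g),('base',(Z>.006)&(Z<.02)),('blue',(H>100)&(H<125)&(S>130)&(Z>.085)&(Z<.105))):
        q=P[m&box][:,:2]-[.49,.231];print(n,np.percentile(q@ax,[.5,99.5]).round(4),np.percentile(q@ay,[.5,99.5]).round(4))
E
```

```text
blue 1090 [489.5 240.7] [97.2 46.2] 82.7 mean [0.49   0.2603 0.0949]
g1 0 [0. 0.] [0. 0.] 0.0 mean [nan nan nan]
g2 0 [0. 0.] [0. 0.] 0.0 mean [nan nan nan]
guides 1692 [489.2 231.1] [168.   75.6] 83.2 mean [0.4899 0.2308 0.1214]
gtop 856 [489.2 230.9] [145.3  75.6] 83.2 mean [0.4889 0.2305 0.1275]
base 2208 [489.3 231.2] [200.1  97.2] 83.2 mean [0.4713 0.2407 0.0118]
[0.48982832 0.23115666 0.09454737]
guide [-0.0381  0.0359] [-0.0913  0.0914]
base [-0.049   0.0471] [-0.0976  0.0991]
blue [-0.0243  0.0211] [-0.027   0.0575]<stdin>:5: RuntimeWarning: Mean of empty slice.
  ret = um.true_divide(
```

Call:
{"fn": "play_rows", "kwargs": {"moves": "-40.1 -27.3 12 0 0 0.555;-40.1 -27.3 12 0 0 0.555;-40.1 -27.3 12 0 0 0.555;-40.1 -27.3 12 0 0 0.555;-40.1 -27.3 12 0 0 0.555;-40.1 -27.3 12 0 0 0.555;-40.1 -27.3 12 0 0 0.555;-40.1 -27.3 12 0 0 0.555;-40.1 -27.3 12 0 0 0.555;-40.1 -27.3 12 0 0 0.555;-40.1 -27.3 12 0 0 0.555"}}

```text
time_s: 2.9
tcp_pos: [0.4565, -0.2818, 0.1506]
tcp_rot: [0.0, 0.717, 0.697, 0.0]
force: [0.2, -0.8, 0.1]
gripper_width: 0.999
```

```bash
python3 - <<'E'
from h import *
o=manip.get_obs();c=vision.capture('wrist');np.savez('pics/w2.npz',p=o['tcp_pos'],q=o['tcp_rot'],**c)
cv2.imwrite('pics/w2.png',cv2.resize(c['image'],(800,600),interpolation=2))
P=wcloud(c,o['tcp_pos'],o['tcp_rot']);hsv=cv2.cvtColor(c['image'],cv2.COLOR_BGR2HSV);H,S=hsv[...,0],hsv[...,1];Z=P[...,2]
m=(H>100)&(H<125)&(S>130)&(Z>.024)&(Z<.04)&(c['depth']>0)&(np.hypot(P[...,0]-.456,P[...,1]+.283)<.1)
q=P[m];r=cv2.minAreaRect((q[:,:2]*1000).astype('float32'));print(m.sum(),r,q.mean(0))
print(o['time_s'],o['tcp_pos'],R.from_matrix(rot(o['tcp_rot'])).as_matrix().round(3))
E
```

```text
502 ((454.7420349121094, -291.26873779296875), (102.83280181884766, 40.27463150024414), 84.44853973388672) [ 0.4520617  -0.31557686  0.03012412]
2.9 [ 0.45654759 -0.28176398  0.15061572] [[ 0.029  1.     0.   ]
 [ 1.    -0.029  0.   ]
 [ 0.     0.    -1.   ]]
```

View pics/w2.png

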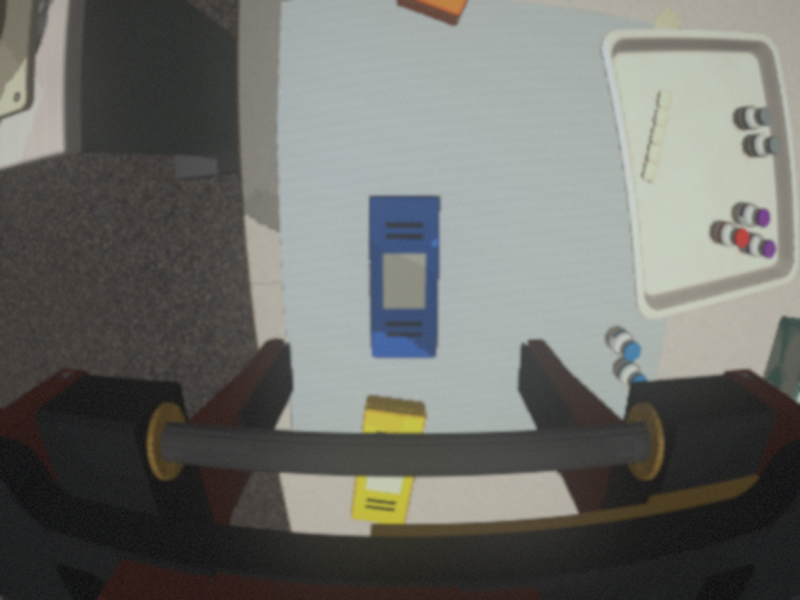

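The cassette sits centred between the fingers, with its corners at about (370,196), (440,197), (436,357) and (373,357) and the label at (404,281). I'll project those.

```bash
python3 - <<'E'
from h import *
c=dict(np.load('pics/w2.npz'));P=wcloud(c,c['p'],c['q'])
K=c['mtx'];H=c['hand_eye']
def ray(u,v,z):
    x=(u+.5)*.64-.5-K[0,2];y=(v+.5)*.64-.5-K[1,2];r=np.hypot(x,y);t=r/K[0,0]
    d=np.array([x/r*np.sin(t),y/r*np.sin(t),np.cos(t)]);Rw=rot(c['q']);d=Rw@H[:3,:3]@d;e=Rw@H[:3,3]+c['p'];return e+d*(z-e[2])/d[2]
pts=[ray(*a,.03) for a in((370,196),(440,197),(436,357),(373,357))]
for p in pts:print(p.round(4))
print('ctr',np.mean(pts,0),'label',ray(404,281,.03))
d=(pts[0]+pts[1]-pts[2]-pts[3])[:2];yaw=-np.arctan2(d[0],d[1]);print('yaw',np.degrees(yaw))
move([.4555,-.283,.006],np.radians(-1.7))
E
```

```text
[ 0.4331 -0.2242  0.03  ]
[ 0.4812 -0.2263  0.03  ]
[ 0.4769 -0.3439  0.03  ]
[ 0.4299 -0.3425  0.03  ]
ctr [ 0.45526945 -0.28422257  0.03      ] label [ 0.45472251 -0.28502244  0.03      ]
yaw -1.7969594619725575
shift cm [-0.11 -0.11 14.47] rotvec [0.    0.    0.001]
```

Call:
{"fn": "play_rows", "kwargs": {"moves": "-0.22 -0.12 5 0 0 0;-0.22 -0.12 10 0 0 0;-0.22 -0.12 13 0 0 0;-0.22 -0.12 14.5 0 0 0;-0.22 -0.12 14.5 0 0 0"}}

```text
time_s: 3.58
tcp_pos: [0.4549, -0.2849, 0.0051]
tcp_rot: [-0.0, 0.718, 0.696, -0.0]
force: [-0.3, -0.4, 0.2]
gripper_width: 0.998
```

Call:
{"fn": "play_rows", "kwargs": {"moves": "0 0 0 0 0 0;0 0 0 0 0 0;0 0 0 0 0 0;0 0 0 0 0 0;0 0 0 0 0 0;0 0 0 0 0 0", "jaw": 3.5, "newtons": 40}}

```text
time_s: 4.32
tcp_pos: [0.4548, -0.2857, 0.0053]
tcp_rot: [-0.0, 0.718, 0.696, -0.0]
force: [0.4, 0.6, -0.0]
gripper_width: 0.403
```

Call:
{"fn": "play_rows", "kwargs": {"moves": "0 0 -5 0 0 0;0 0 -10 0 0 0;0 0 -16 0 0 0;0 0 -22 0 0 0;0 0 -22 0 0 0"}}

```text
time_s: 4.95
tcp_pos: [0.4575, -0.2874, 0.2303]
tcp_rot: [0.005, 0.718, 0.696, 0.001]
force: [0.2, -0.1, 0.0]
gripper_width: 0.396
```

```bash
python3 - <<'E'
from h import *
o=manip.get_obs();print(o['time_s'],o['tcp_pos'],o['gripper_width']*8.78,o['force'])
move([.489,.231,.20],np.radians(-6.8))
c=vision.capture('wrist');np.savez('pics/w3.npz',p=o['tcp_pos'],q=o['tcp_rot'],**c)
cv2.imwrite('pics/w3.png',cv2.resize(c['image'],(800,600),interpolation=2))
E
```

```text
4.95 [ 0.45747544 -0.28740591  0.23033286] 3.478721225684444 [ 0.23302318 -0.08598682  0.01358914]
shift cm [51.93  1.52  2.78] rotvec [0.008 0.005 0.088]
```

View pics/w3.png

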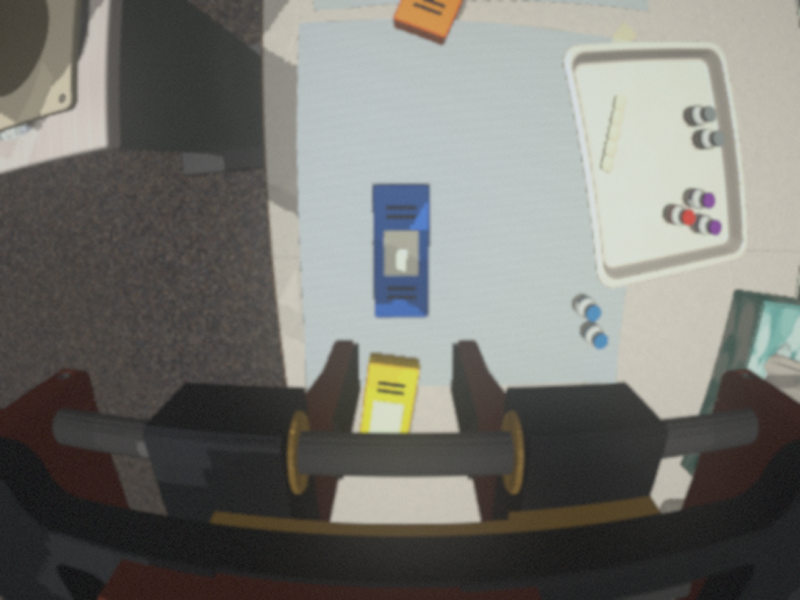

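The fingers closed to 3.5 cm on nothing, and the cassette is still on the table at (372–430, 184–317). I'll check whether it moved.

```bash
cat >> h.py <<'E'
def ray(c,u,v,z): # pixel in 800x600 picture of wrist cam
    K=c['mtx'];H=c['hand_eye'];x=(u+.5)*.64-.5-K[0,2];y=(v+.5)*.64-.5-K[1,2];r=np.hypot(x,y);t=r/K[0,0]
    d=np.array([x/r*np.sin(t),y/r*np.sin(t),np.cos(t)]);Rw=rot(c['q']);d=Rw@H[:3,:3]@d;e=Rw@H[:3,3]+c['p'];return e+d*(z-e[2])/d[2]
E
python3 - <<'E'
from h import *
o=manip.get_obs();print(o['tcp_pos'],o['tcp_rot'],o['gripper_width'])
c=dict(np.load('pics/w3.npz'));P=wcloud(c,c['p'],c['q'])
for a in((372,184),(430,184),(428,317),(375,317)):
  print([ray(c,*a,z).round(4) for z in(.03,)],c['depth'][int(a[1]*.64),int(a[0]*.64)])
q=P[int(200*.64):int(300*.64),int(385*.64):int(415*.64)].reshape(-1,3);print(np.median(q,0))
# finger points
m=(c['depth']<.25)&(c['depth']>.02);print(P[m].min(0),m.sum())
for u,v in((345,345),(468,345),(340,400),(475,400)):print('finger',c['depth'][int(v*.64),int(u*.64)],P[int(v*.64),int(u*.64)]-c['p'])
for n in ('top','side'):
  t=vision.capture(n);np.savez('pics/%s1.npz'%n,**t);a=t['image']
  print(n,a.shape)
  cv2.imwrite('pics/%s1.png'%n,cv2.resize(a,(800,600)))
  Q=cloud(t);h=cv2.cvtColor(a,cv2.COLOR_BGR2HSV);mm=(h[...,0]>100)&(h[...,0]<125)&(h[...,1]>150)&(Q[...,1]<-.1)&(Q[...,0]<.6)&(Q[...,0]>.35)
  if mm.sum()>20: print(cv2.minAreaRect((Q[mm][:,:2]*1000).astype('float32')),np.percentile(Q[mm][:,2],[5,50,90]))
E
```

```text
[ 0.45588994 -0.28636854  0.22743171] [2.33132683e-03 7.17972576e-01 6.96067310e-01 4.94593628e-04] 0.39676920592444836
[array([ 0.4319, -0.2241,  0.03  ])] 0.39487115
[array([ 0.4814, -0.2257,  0.03  ])] 0.41793934
[array([ 0.4773, -0.3446,  0.03  ])] 0.42130044
[array([ 0.4293, -0.343 ,  0.03  ])] 0.41966182
[ 0.45286847 -0.28153982  0.03025606]
[ 0.36650017 -0.3200517   0.26798388] 60565
finger 0.16535972 [-0.02306728  0.01319361  0.04486322]
finger 0.16702199 [0.02147903 0.01123133 0.04372556]
finger 0.12798512 [-0.02009546  0.01125941  0.08418694]
finger 0.124200374 [0.01767831 0.01192501 0.08796661]
top (384, 512, 3)
((470.6049499511719, -278.3111877441406), (97.78407287597656, 115.4072494506836), 58.22374725341797) [0.02564999 0.02909483 0.0313955 ]
side (384, 512, 3)
((440.5798645019531, -679.111328125), (907.5074462890625, 85.57080841064453), 87.50946044921875) [0.01051464 0.02847245 0.03104159]
```

View pics/side1.png

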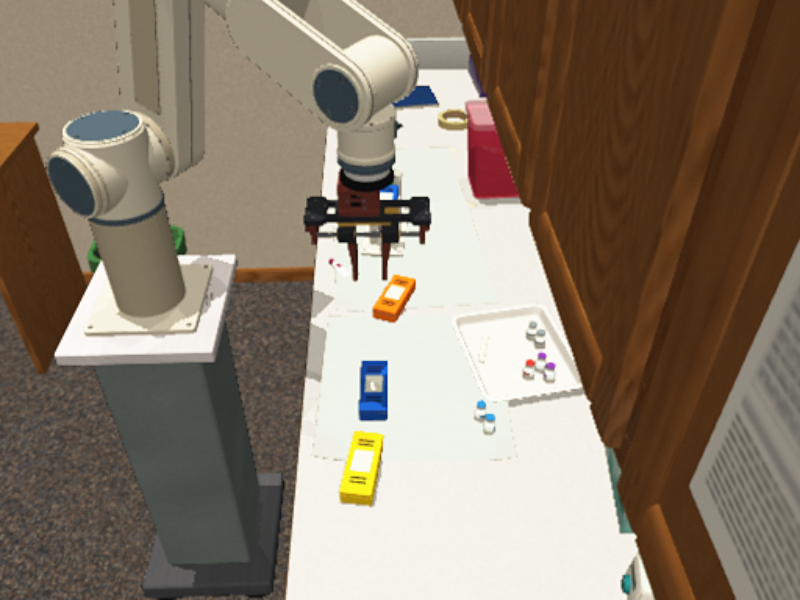

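```bash
python3 - <<'E'
from h import *
for f in('w1','w2','w3'):
    c=dict(np.load('pics/%s.npz'%f));P=wcloud(c,c['p'],c['q']);T=(P-c['p'])@rot(c['q'])
    m=(c['depth']>.02)&(c['depth']<.25)&(np.abs(T[...,0])<.03)&(T[...,2]>-.09)
    v,u=np.nonzero(m)
    for s in(-1,1):
        k=m&(s*T[...,1]>0);t=T[k];i=np.argsort(t[:,2])[-30:];print(f,'tips tool frame',np.median(t[i],0).round(4),'max',t[:,2].max(), t[i][:,0].min(),t[i][:,0].max())
    H=c['hand_eye'];
    for y in(-.03,0,.03):
        q=np.linalg.inv(H)@np.array([0,y,0,1]);t=np.arctan2(np.hypot(*q[:2]),q[2]);d=q[:2]/(np.hypot(*q[:2])+1e-9);print('tcp px800',(c['mtx'][:2,2]+d*t*c['mtx'][0,0])/.64)
o=np.load('pics/w3.npz')['p']
for n in('side','top'):
    t=dict(np.load('pics/%s1.npz'%n));Q=cloud(t);m=(np.hypot(Q[...,0]-.456,Q[...,1]+.286)<.06)&(Q[...,2]>.12)&(t['depth']>0)
    if m.any(): q=Q[m];print(n,'lowest gripper z',np.sort(q[:,2])[:12].round(3),q[np.argsort(q[:,2])[:6]].round(3))
E
```

```text
w1 tips tool frame [ 0.0048 -0.0447 -0.0393] max -0.03784535637978322 -0.006580150098560437 0.012240263550258286
w1 tips tool frame [ 0.0088  0.0435 -0.0393] max -0.03745697083066582 -0.005513123518646628 0.012329885115118299
tcp px800 [341.41401141 334.57734207]
tcp px800 [406.52598392 334.83815993]
tcp px800 [471.56238832 334.60652088]
w2 tips tool frame [ 0.0037 -0.0451 -0.0393] max -0.03734514083106605 -0.00988512155255352 0.011709366640224473
w2 tips tool frame [ 0.0051  0.043  -0.0394] max -0.03773176166392779 -0.00929402255159642 0.011776012768756007
tcp px800 [342.03744994 333.51063839]
tcp px800 [407.2279627  333.74545432]
tcp px800 [472.30371505 333.50122148]
w3 tips tool frame [ 0.0116 -0.0221 -0.0395] max -0.03786853705783016 -0.00951840493821206 0.01222518579413604
w3 tips tool frame [ 0.0104  0.0165 -0.0395] max -0.03759157175646825 -0.00963509470576183 0.012162977878735519
tcp px800 [342.04267399 333.49910356]
tcp px800 [407.22963448 333.73380397]
tcp px800 [472.30167816 333.48966141]
side lowest gripper z [0.262 0.263 0.263 0.263 0.264 0.264 0.264 0.265 0.265 0.265 0.266 0.266] [[ 0.437 -0.275  0.262]
 [ 0.43  -0.295  0.263]
 [ 0.48  -0.294  0.263]
 [ 0.432 -0.296  0.263]
 [ 0.435 -0.293  0.264]
 [ 0.472 -0.295  0.264]]
top lowest gripper z [0.263 0.267 0.267 0.269 0.269 0.269 0.27  0.271 0.273 0.277 0.277 0.277] [[ 0.476 -0.277  0.263]
 [ 0.475 -0.278  0.267]
 [ 0.475 -0.282  0.267]
 [ 0.475 -0.279  0.269]
 [ 0.479 -0.275  0.269]
 [ 0.483 -0.275  0.269]]
```

All three cameras put the fingertips about 38 mm short of the reported TCP (side 0.263, top about 0.265 and wrist 0.267 m, against a reported 0.227–0.230). So the pads closed above the cassette and it didn't move. I'll correct by a 37.5 mm tip offset, and check the body clearance from the same clouds.

```bash
python3 - <<'E'
from h import *
o=manip.get_obs();p=o['tcp_pos'];print(o['time_s'],p)
t=dict(np.load('pics/side1.npz'));Q=cloud(t);T=(Q-p)@rot(o['tcp_rot']);m=(np.abs(T[...,1])<.12)&(np.abs(T[...,0])<.08)&(T[...,2]<.0)&(T[...,2]>-.22)
for a in np.arange(-.21,-.03,.01):
    k=m&(T[...,2]>a)&(T[...,2]<=a+.01);q=T[k]
    if len(q)>3: print(round(a,3),len(q),q.min(0).round(3)[:2],q.max(0).round(3)[:2])
move([.4553,-.284,-.031],np.radians(-1.75))
E
```

```text
5.1 [ 0.45408282 -0.28520251  0.22432332]
-0.21 129 [-0.036 -0.041] [0.027 0.033]
-0.2 29 [-0.033 -0.041] [-0.014  0.016]
-0.19 108 [-0.023 -0.04 ] [-0.006  0.016]
-0.18 121 [-0.024 -0.041] [-0.011  0.016]
-0.17 656 [-0.035 -0.089] [0.031 0.088]
-0.16 390 [-0.036 -0.088] [0.033 0.088]
-0.15 263 [-0.035 -0.087] [0.02  0.086]
-0.14 251 [-0.036 -0.081] [0.028 0.079]
-0.13 89 [-0.036 -0.08 ] [0.007 0.08 ]
-0.12 5 [-0.03 -0.02] [0.007 0.073]
-0.11 36 [-0.015 -0.031] [-0.004  0.031]
-0.1 48 [-0.015 -0.031] [0.006 0.031]
-0.09 38 [-0.013 -0.029] [-0.008  0.028]
-0.08 30 [-0.015 -0.028] [-0.008  0.028]
-0.07 27 [-0.014 -0.028] [-0.006  0.026]
-0.06 30 [-0.015 -0.026] [-0.001  0.026]
-0.05 23 [-0.012 -0.026] [-0.007  0.026]
-0.04 7 [-0.012 -0.024] [0.01  0.026]
shift cm [ 0.1   0.15 25.53] rotvec [-0.001 -0.001 -0.   ]
```

Call:
{"fn": "play_rows", "kwargs": {"moves": "0.1 0.1 4 0 0 0;0.1 0.1 9 0 0 0;0.1 0.1 14 0 0 0;0.1 0.1 19 0 0 0;0.1 0.1 22 0 0 0;0.1 0.1 24 0 0 0;0.1 0.1 25 0 0 0;0.1 0.1 25.5 0 0 0;0.1 0.1 25.5 0 0 0;0.1 0.1 25.5 0 0 0", "jaw": 8.78}}

```text
time_s: 6.35
tcp_pos: [0.4563, -0.285, -0.029]
tcp_rot: [0.001, 0.718, 0.696, 0.0]
force: [-0.8, 0.4, -0.0]
gripper_width: 1.0
```

Call:
{"fn": "play_rows", "kwargs": {"moves": "0 0 0 0 0 0;0 0 0 0 0 0;0 0 0 0 0 0;0 0 0 0 0 0;0 0 0 0 0 0;0 0 0 0 0 0", "jaw": 3.5, "newtons": 40}}

```text
time_s: 7.1
tcp_pos: [0.4559, -0.2847, -0.0297]
tcp_rot: [0.0, 0.718, 0.696, -0.0]
force: [0.2, -0.5, 0.6]
gripper_width: 0.566
```

The jaws stopped at 4.97 cm, so the cassette is held. Lifting.

Call:
{"fn": "play_rows", "kwargs": {"moves": "0 0 -4 0 0 0;0 0 -8 0 0 0;0 0 -13 0 0 0;0 0 -18 0 0 0;0 0 -22 0 0 0;0 0 -22 0 0 0;0 0 -22 0 0 0"}}

```text
time_s: 7.98
tcp_pos: [0.4552, -0.2842, 0.1894]
tcp_rot: [-0.001, 0.718, 0.696, -0.0]
force: [-0.6, 0.1, -0.1]
gripper_width: 0.57
```

```bash
python3 - <<'E'
from h import *
o=manip.get_obs();print(o['time_s'],o['tcp_pos'],o['gripper_width']*8.78,o['force'])
c=vision.capture('wrist');np.savez('pics/w4.npz',p=o['tcp_pos'],q=o['tcp_rot'],**c)
cv2.imwrite('pics/w4.png',cv2.resize(c['image'],(800,600),interpolation=2))
move([.489,.231,.19],np.radians(-6.8))
E
```

```text
7.975 [ 0.45515882 -0.28424076  0.1893889 ] 5.0051597811242114 [-0.62382745  0.1177798  -0.08907126]
shift cm [51.59  1.82 -0.06] rotvec [-0.002 -0.001  0.088]
```

View pics/w4.png

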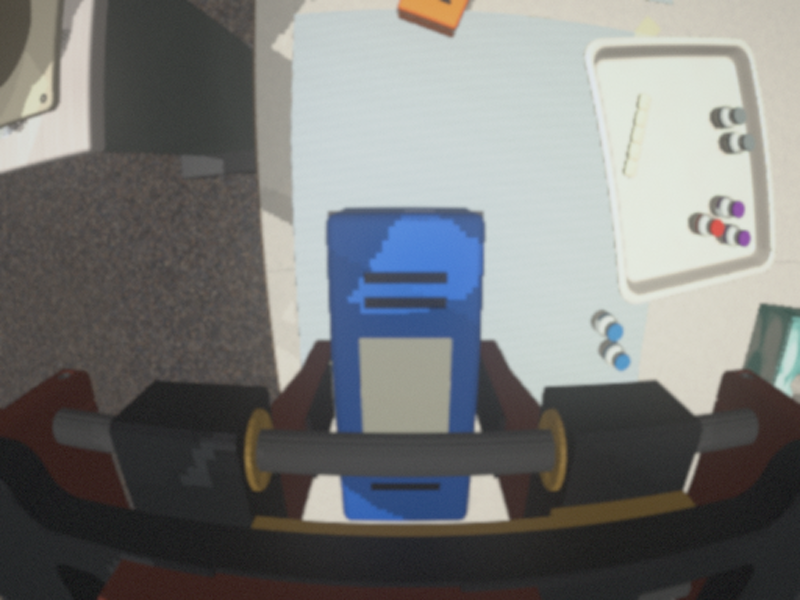

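The cassette is held level between the fingers, front edge at about (328–484, 213). I'll measure its pose in the tool frame.

```bash
python3 - <<'E'
from h import *
c=dict(np.load('pics/w4.npz'));P=wcloud(c,c['p'],c['q']);T=(P-c['p'])@rot(c['q'])
v,u=np.indices(c['depth'].shape)
m=(u>205)&(u<315)&(v>128)&(v<275)&(T[...,2]>-.075)&(T[...,2]<-.045)&(np.abs(T[...,1])<.03)
t=T[m];A=np.c_[t[:,:2],np.ones(len(t))];k=np.linalg.lstsq(A,t[:,2],rcond=None)[0];print('plane',k)
top=m&(np.abs(T[...,2]-(T[...,0]*k[0]+T[...,1]*k[1]+k[2]))<.004);t=T[top]
r=cv2.minAreaRect((t[:,:2]*1000).astype('float32'));print(r,t[:,0].max())
for lo in(.02,.03,.04,.05):
    s=t[(t[:,0]>lo)&(t[:,0]<lo+.008)];print(lo,s[:,1].min(),s[:,1].max())
# label in top view: bright, low saturation
hsv=cv2.cvtColor(c['image'],cv2.COLOR_BGR2HSV);l=top&(hsv[...,1]<80);q=T[l];print('label far edge x',np.percentile(q[:,0],[1,98]),'y',np.percentile(q[:,1],[2,98]))
q0=np.load('pics/w2.npz')
E
```

```text
plane [ 0.02326487  0.00016038 -0.06028671]
((22.472274780273438, -0.4949378967285156), (75.83955383300781, 57.09648132324219), 0.6208305358886719) 0.060270447522848554
0.02 -0.026259576317900813 0.023554341481131145
0.03 -0.025947627915116858 0.023643447993096034
0.04 -0.026330941861549526 0.02379720795774764
0.05 -0.026475749175957217 0.02385012827023597
label far edge x [-0.01368085  0.04851282] y [-0.02603947  0.02383679]
```

Call:
{"fn": "play_rows", "kwargs": {"moves": "5 0.2 0 0 0 0.01;10.5 0.4 0 0 0 0.02;16 0.6 0 0 0 0.03;21.5 0.8 0 0 0 0.04;27 1 0 0 0 0.05;32.5 1.2 0 0 0 0.06;38 1.4 0 0 0 0.07;43.5 1.6 0 0 0 0.08;48.5 1.8 0 0 0 0.088;51.6 1.85 0 0 0 0.088;51.6 1.85 0 0 0 0.088;51.6 1.85 0 0 0 0.088;51.6 1.85 0 0 0 0.088"}}

```text
time_s: 9.65
tcp_pos: [0.49, 0.2293, 0.1897]
tcp_rot: [-0.0, 0.748, 0.663, -0.001]
force: [0.0, -0.2, -0.9]
gripper_width: 0.565
```

```bash
python3 - <<'E'
from h import *
o=manip.get_obs();print(o['time_s'],o['tcp_pos'],o['gripper_width']*8.78,o['force'],rot(o['tcp_rot'])[:,1])
move([.4895,.231,.09],np.radians(-6.8))
E
```

```text
9.65 [0.48999121 0.22925997 0.18972148] 4.96231860669294 [ 0.02286285 -0.19222132 -0.85628221] [ 0.99277772 -0.11996389 -0.0010321 ]
shift cm [ 0.17 -0.06  9.97] rotvec [-0.001  0.001 -0.002]
```

Call:
{"fn": "play_rows", "kwargs": {"moves": "0.1 -0.05 3 0 0 0;0.1 -0.05 6 0 0 0;0.1 -0.05 8 0 0 0;0.1 -0.05 9 0 0 0;0.1 -0.05 10 0 0 0;0.1 -0.05 10 0 0 0;0.1 -0.05 10 0 0 0"}}

```text
time_s: 10.52
tcp_pos: [0.4904, 0.2317, 0.0908]
tcp_rot: [0.0, 0.748, 0.664, 0.0]
force: [-0.1, 0.0, -0.6]
gripper_width: 0.568
```

```bash
python3 - <<'E'
from h import *
o=manip.get_obs();print(o['time_s'],o['tcp_pos'],o['gripper_width']*8.78,o['force'],o['ft_torque'])
c=vision.capture('side');np.savez('pics/side2.npz',**c)
cv2.imwrite('pics/side2.png',cv2.resize(c['image'][90:190,190:320],(780,600),interpolation=2))
E
```

```text
10.525 [0.49038515 0.23171266 0.0908473 ] 4.986146297670598 [-0.06731969  0.0050075  -0.56404326] [-0.04245187  0.07435003 -0.01243717]
```

View pics/side2.png

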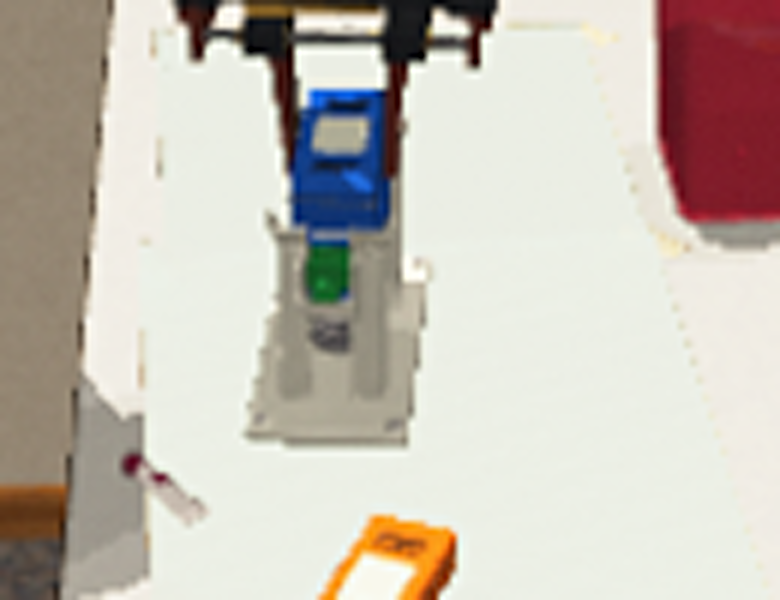

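The cassette is centred over the flared guides: its bottom edge is at row 225, columns 292–388, and the guide tops span 270–400. Lowering into the well.

Call:
{"fn": "play_rows", "kwargs": {"moves": "0 -0.05 0.5 0 0 0;0 -0.05 1 0 0 0;0 -0.05 1.4 0 0 0;0 -0.05 1.8 0 0 0;0 -0.05 1.8 0 0 0;0 -0.05 1.8 0 0 0"}}

```text
time_s: 11.32
tcp_pos: [0.4899, 0.2318, 0.0723]
tcp_rot: [0.0, 0.748, 0.664, 0.0]
force: [1.3, 0.8, -0.6]
gripper_width: 0.565
```

Call:
{"fn": "play_rows", "kwargs": {"moves": "0 0 0.5 0 0 0;0 0 1 0 0 0;0 0 1.5 0 0 0;0 0 2 0 0 0;0 0 2 0 0 0;0 0 2 0 0 0"}}

```text
time_s: 12.08
tcp_pos: [0.4893, 0.2315, 0.052]
tcp_rot: [-0.0, 0.748, 0.664, -0.0]
force: [1.9, 1.8, 0.1]
gripper_width: 0.564
```

```bash
python3 - <<'E'
from h import *
o=manip.get_obs();print(o['time_s'],o['tcp_pos'],o['gripper_width']*8.78,o['force'],o['ft_torque'])
E
```

```text
12.075 [0.4892711  0.23149357 0.05199506] 4.951887222884525 [1.90822129 1.77792668 0.13024029] [ 0.03895915 -0.31037321 -0.03603829]
```

The upward force is far too low for this depth: I expect at least 4.4 N from the platform. I'll measure before pushing on.

```bash
python3 - <<'E'
from h import *
o=manip.get_obs();c=vision.capture('wrist');s=vision.capture('side');np.savez('pics/w5.npz',p=o['tcp_pos'],q=o['tcp_rot'],**c);np.savez('pics/side3.npz',**s)
P=wcloud(c,o['tcp_pos'],o['tcp_rot']);T=(P-o['tcp_pos'])@rot(o['tcp_rot']);v,u=np.indices(c['depth'].shape)
hsv=cv2.cvtColor(c['image'],cv2.COLOR_BGR2HSV)
m=(u>205)&(u<315)&(v>128)&(v<275)&(hsv[...,0]>100)&(hsv[...,0]<125)&(hsv[...,1]>130)&(np.abs(T[...,1])<.022)&(T[...,0]>.01)&(T[...,0]<.055)
t=T[m];print('top tool z',np.percentile(t[:,2],[5,50,95]),'world z',np.percentile(P[m][:,2],[5,50,95]),m.sum())
A=np.c_[t[:,:2],np.ones(len(t))];print(np.linalg.lstsq(A,t[:,2],rcond=None)[0],o['force'],o['tau'])
a=cv2.resize(s['image'][90:190,190:320],(400,308),interpolation=2);b=cv2.resize(c['image'],(400,308));
cv2.imwrite('pics/c5.png',np.hstack([a,b]))
Q=cloud(s);h=cv2.cvtColor(s['image'],cv2.COLOR_BGR2HSV);k=(h[...,0]>100)&(h[...,0]<125)&(h[...,1]>150)&(np.hypot(Q[...,0]-.489,Q[...,1]-.231)<.09);print('side blue z',np.percentile(Q[k][:,2],[5,25,50,75,95]),'tcp x,y',Q[k].mean(0))
E
```

```text
top tool z [-0.06066521 -0.05967651 -0.0586668 ] world z [0.1106496  0.11165856 0.11264973] 5840
[-0.00023464 -0.00072955 -0.05965791] [1.90822129 1.77792668 0.13024029] [-8.04032927e-03 -4.98454249e+01 -1.76550776e+01  2.39365309e-02
  6.21046387e-01 -1.55810604e-02]
side blue z [0.06217997 0.10902848 0.11046613 0.11155118 0.13341089] tcp x,y [0.48764585 0.22949576 0.11257016]
```

View pics/c5.png

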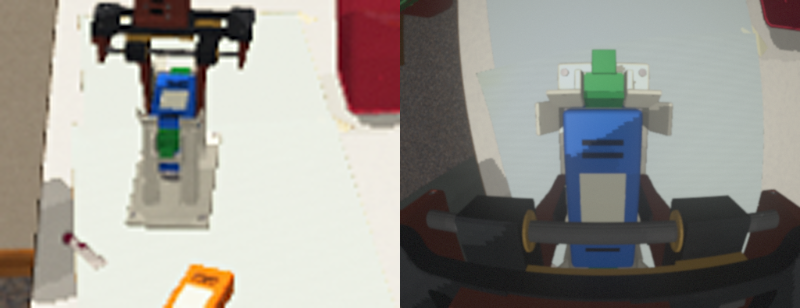

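The cassette is level, between the guides, with its top at 0.1115 m and no slip in the grip (left: side, right: wrist). The lower cassette has sunk visibly with it. The force reading is not reliable, but the geometry is right, so I'll push the remaining 22.5 mm.

Call:
{"fn": "play_rows", "kwargs": {"moves": "0 0 0.5 0 0 0;0 0 1 0 0 0;0 0 1.5 0 0 0;0 0 2 0 0 0;0 0 2.25 0 0 0;0 0 2.25 0 0 0;0 0 2.25 0 0 0;0 0 2.25 0 0 0"}}

```text
time_s: 13.18
tcp_pos: [0.4894, 0.2315, 0.0299]
tcp_rot: [-0.0, 0.748, 0.664, -0.0]
force: [0.0, -1.0, 3.4]
gripper_width: 0.568
```

```bash
cat > chk.py <<'E'
from h import *
o=manip.get_obs();c=vision.capture('wrist')
P=wcloud(c,o['tcp_pos'],o['tcp_rot']);T=(P-o['tcp_pos'])@rot(o['tcp_rot']);v,u=np.indices(c['depth'].shape)
hsv=cv2.cvtColor(c['image'],cv2.COLOR_BGR2HSV)
L=(P[...,:2]-[.4892,.231])@np.array([[np.cos(.119),np.sin(.119)],[-np.sin(.119),np.cos(.119)]])
m=(hsv[...,0]>100)&(hsv[...,0]<125)&(hsv[...,1]>130)&(abs(L[...,0])<.03)&(abs(L[...,1])<.07)&(P[...,2]>.07)&(P[...,2]<.13)
p=P[m];k=np.linalg.lstsq(np.c_[p[:,:2]-[.489,.231],np.ones(len(p))],p[:,2],rcond=None)[0]
print(o['time_s'],o['tcp_pos'],o['gripper_width']*8.78,o['force'].round(1),'top z pct',np.percentile(p[:,2],[5,50,95]).round(4),'plane',k.round(4),m.sum())
l=L[m];print('local x',np.percentile(l[:,0],[1,99]).round(4),'y',np.percentile(l[:,1],[1,99]).round(4))
E
python3 chk.py
```

```text
13.175 [0.48935433 0.23151937 0.02985765] 4.990876568244527 [ 0.  -1.   3.4] top z pct [0.0885 0.0895 0.0905] plane [ 0.0002 -0.0004  0.0895] 9583
local x [-0.0243  0.0223] y [-0.0555  0.0582]
```

The top is at 0.0895 m and level, 5.5 mm below the catches. Opening the jaws.

Call:
{"fn": "play_rows", "kwargs": {"moves": "0 0 0 0 0 0;0 0 0 0 0 0;0 0 0 0 0 0;0 0 0 0 0 0;0 0 0 0 0 0;0 0 0 0 0 0", "jaw": 8}}

```text
time_s: 13.98
tcp_pos: [0.4894, 0.2316, 0.0298]
tcp_rot: [-0.0, 0.748, 0.664, -0.0]
force: [-0.5, 0.0, -0.3]
gripper_width: 0.911
```

Call:
{"fn": "play_rows", "kwargs": {"moves": "0 0 -2 0 0 0;0 0 -5 0 0 0;0 0 -10 0 0 0;0 0 -15 0 0 0;-4 0 -20 0 0 0;-8 0 -22 0 0 0;-8 0 -22 0 0 0;-8 0 -22 0 0 0"}}

```text
time_s: 14.98
tcp_pos: [0.4798, 0.1523, 0.2495]
tcp_rot: [-0.0, 0.748, 0.664, 0.0]
force: [-0.2, -0.3, 0.2]
gripper_width: 0.909
```

```bash
python3 chk.py; python3 - <<'E'
from h import *
c=vision.capture('wrist');s=vision.capture('side')
a=cv2.resize(s['image'][90:190,190:320],(400,308),interpolation=2);b=cv2.resize(c['image'][30:230,130:390],(400,308),interpolation=2)
cv2.imwrite('pics/c6.png',np.hstack([a,b]))
E
```

```text
14.975 [0.47980037 0.1523054  0.24950559] 7.985404947926399 [-0.2 -0.3  0.2] top z pct [0.0935 0.0949 0.0962] plane [ 0.0005 -0.0018  0.0949] 2119
local x [-0.0235  0.0216] y [-0.0526  0.0569]
```

View pics/c6.png

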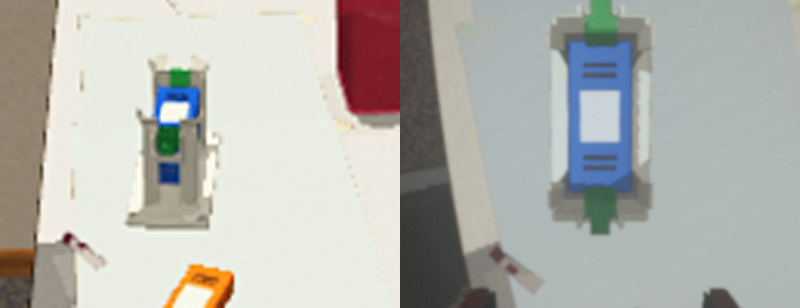

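Both catches overlap the cassette ends, at (600,35) and (600,195) in the right half. The top is level at 0.0949 m, which puts the centre at about 0.080. The gripper is clear and the orange cassette is where it was. Handing in.

```bash
python3 -c "
from plant import manip
print(manip.close_job())"
```

```text
the job is handed in; nothing more can be done
None
```

The loose blue cassette is in the dispenser on top of the first one, held under both green catches. I let go, backed the gripper clear and handed the job in at about 15 s of the 37 s allowed; no verdict was reported.

**Last checks:**
- **Height and level:** the cassette's top is level at z = 0.095 m, so its centre is at about 0.080 m. It was pushed about 5.5 mm below the catches before release.
- **Position:** it sits within about 2 mm of the dispenser's axis, and the last picture shows both catches over its ends.
- **Other cassettes:** the gripper never touched the orange or yellow cassette, and the orange one looks unmoved in the last side view.
- **Platform:** I could not read its depth directly; about 0.030 m follows from the cassette's height.

**What failed or disagreed:**
- **First grasp:** it closed on air above the cassette. All three cameras showed the fingertips about 38 mm short of the reported TCP. The second grasp allowed for that and held.
- **Wrist force:** it read only 3.4 N at the bottom of the push, where the spring alone should give nearly 6 N. I relied on the camera depth instead.

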